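# Calibration plate onto the vibration stage

## Task

Put the thin white calibration plate on the vibration stage under the ring light. Lying in its bay of the holder it cannot be got hold of, so slide it flat along the table, out through the mouth of the bay, until its end sticks well out over the table's right-hand edge, take it by that end and carry it over; lay it down gently, white face up, and shift it until it lies flat and wholly on the little platform with no edge overhanging. Do not drop it, do not touch the ring light or camera, and leave the other things on the table where they are.

Things in the scene. Friction and masses are not known exactly. Their poses are not given: they have to be found in the camera images.
- plate_center (a point): centre (half-way up) of the calibration plate: a thin flat steel rectangle, 130 mm long, 60 wide, 3 thick, about 0.15 kg; white face with a dark rim and one dark dot in the middle; its two ends are alike. x along its length, y across, z up out of the white face. It starts flat on the table, wholly inside one bay of the holder, its length along the bay
- plate: the same plate; origin at the middle of its underside, axes as above. It is smooth: a shut fingertip pressed on its face with 5 to 10 N and moved along slides it over the table, or over the stage, with some slip
- corner_a1 (a point): a corner of the plate, half-way through its thickness, at the plate's +x end and +y side (65 mm along, 30 mm across from the centre)
- corner_a2 (a point): a corner of the plate, half-way through its thickness, at the plate's +x end and -y side (65 mm along, 30 mm across from the centre)
- corner_b1 (a point): a corner of the plate, half-way through its thickness, at the plate's -x end and +y side (65 mm along, 30 mm across from the centre)
- corner_b2 (a point): a corner of the plate, half-way through its thickness, at the plate's -x end and -y side (65 mm along, 30 mm across from the centre)
- holder: grey plate holder screwed to the table, three ribs 10 mm wide and 12 mm high with a 10 mm back bar (96 mm either side over the screw ears): two bays side by side, each 66 mm wide and 148 mm deep, centred 38 mm either side of the origin along x. Origin on the table midway between the mouths; y points from the mouths to the back bar. It has no floor; the open mouths lie 4 to 21 mm from the table's right-hand edge
- table_edge (a point): a point on the upper rim of the table's right-hand edge. The edge is straight, runs along world x and never moves: the table top is at y above -0.32 m, open air over the floor at y below it; the top is at z = 0, 30 mm thick
- stage_top (a point): centre of the top face of the vibration stage: a fixed flat black rectangular platform, 150 mm along its x by 80 mm along its y, 55 mm above the table; x along its length, its -x end open to the table's right-hand side; z up. The platform is 10 mm thick and stands out 5 mm beyond the body below it. Low bars flank the middle 90 mm of its long sides to 62 mm from the centre line, tops 21 mm lower
- rig: the camera stand that carries the stage and the light; origin on the table right under the stage's centre, same axes as the stage. Its black base plate, 12 mm thick, reaches from -110 to +230 mm in x and 100 mm either way in y; the column, 50 x 50 mm and 0.41 m high, stands at x = +190 mm, y = 0, beyond the stage's +x end
- lamp: ring light with lens cone and camera, fixed over the stage; origin at the centre of the light's round underside, 170 mm right above the platform's centre. Light and cone are 160 mm across and 78 mm high, the camera above is 50 mm square and ends 166 mm above the underside; its arm runs to the column beyond the stage's +x end
- calculator: bystander: black pocket calculator lying on its back, 78 x 150 x 14 mm; origin at the middle of its underside
- adapter: bystander: black mains adapter block, 72 x 108 x 31 mm; origin at the middle of its underside
- lens: bystander: black camera lens standing upright, 48 mm across, 44 mm high; origin at the middle of its underside
- spacer: bystander: small aluminium extension ring, 35 mm across, 12 mm high; origin at the middle of its underside
- marker: bystander: white marker pen lying down, 130 mm long, 13 mm high; origin at the middle of its underside
- acrylic: bystander: clear acrylic cover, 100 x 56 x 5 mm, lying in the holder's other bay; origin at the middle of its underside
- driver: bystander: small screwdriver lying down, 170 mm long; origin at the middle of its underside
- bracket: bystander: printed L-shaped bracket, foot 75 x 50 mm, 53 mm high; origin at the middle of its underside
Not all that is in view belongs to the job. What is shaped like the plate but brown is not meant.

How it is judged:
On the way, in this order (a step that is already met when the one before it is completed fails the run):
1. the plate lies flat on the table top with one end, both corners of it, at least 15 mm out over the table's right-hand edge ((world y of each of corner_a1, corner_a2 below -0.335 m or world y of each of corner_b1, corner_b2 below -0.335 m) and height (world z) of plate_center between -0.001 and 0.004 m and angle between plate_center's own z axis and vertical below 0.04 rad), for 0.2 s.
2. the plate is held in the fingers, clear of the table by 60 mm (height (world z) of plate_center above 0.0615 m and contact force between the fingers and plate above 0.5 N), for 0.2 s.
At the end, for the whole second after the job is handed in: The plate lies at rest and flat (within 0.04 rad), white face up, on the vibration stage's platform, released, with all four corners within the platform's 150 x 80 mm outline (0.5 mm allowed) (x of corner_a1 in the frame of stage_top between -0.0755 and 0.0755 m and y of corner_a1 in the frame of stage_top between -0.0405 and 0.0405 m and z of corner_a1 in the frame of stage_top between -0.001 and 0.006 m and x of corner_a2 in the frame of stage_top between -0.0755 and 0.0755 m and y of corner_a2 in the frame of stage_top between -0.0405 and 0.0405 m and z of corner_a2 in the frame of stage_top between -0.001 and 0.006 m and x of corner_b1 in the frame of stage_top between -0.0755 and 0.0755 m and y of corner_b1 in the frame of stage_top between -0.0405 and 0.0405 m and z of corner_b1 in the frame of stage_top between -0.001 and 0.006 m and x of corner_b2 in the frame of stage_top between -0.0755 and 0.0755 m and y of corner_b2 in the frame of stage_top between -0.0405 and 0.0405 m and z of corner_b2 in the frame of stage_top between -0.001 and 0.006 m and angle between plate_center's own z axis and vertical below 0.04 rad and linear speed of plate below 0.01 m/s and contact force between the fingers and plate below 0.05 N); the robot touches nothing.
It fails at once if the plate falls: lower than the table top, or moving faster than 0.5 m/s with no finger on it (height (world z) of plate_center below -0.04 m or (linear speed of plate above 0.5 m/s and contact force between the fingers and plate below 0.05 N)).
It fails at once if the ring light or camera is struck (more than 3 N) (contact force between lamp and anything else above 3 N).
It fails at once if a bystander is moved by more than 20 mm (distance of any of calculator, adapter, lens, spacer, marker, acrylic, driver, bracket from where it was at the start of the episode above 0.02 m).
It also fails if it takes over 67 s, if anything falls off the work surface, if the arm or the gripper's body presses on something with over 40 N, if the wrist force passes 120 N, or if a joint passes its speed limit or range.

## Robot

A 6-joint arm with a two-finger parallel gripper is mounted at the origin on the work surface. World frame = base frame: x ahead of the robot, y to its left, z up, the work surface at z = 0. Lengths are in m, angles in rad, forces in N, time in s.
With the tool pointing down it reaches from about 0.25 to 0.775 m from the base axis. Payload 4 kg.
Tool frame: the origin (TCP) lies at the very end of the fingers, on their centre line; the grasp point (between the pads) lies 19 mm behind it (robot.hold_point_z is the distance from the TCP to the grasp point, in m); z points along the fingers, y is the line along which they close (so a half turn about z gives the same grasp; the last joint's range is limited). The gripper opens to 94 mm and grips with 3 to 60 N. Pads are 16 mm wide; open, the fingers measure 119 mm over their backs; the gripper's body (75 mm by 177 mm) begins 78 mm behind the grasp point.
Start: joints at [1.054, 0.087, 1.371, -0, 1.684, -0.103], TCP at [0.221, 0.504, 0.206] pointing down, gripper open.
Joint ranges: [-3.1, 3.1], [-0.76, 2.03], [0.27, 2.55], [-1.08, 4.22], [0.17, 2.65], [-2.57, 2.57]. Speed limits (rad/s): [2.79, 2.79, 3.14, 3.14, 3.14, 3.14].

## Interface

Orientations are given as [roll, pitch, yaw] about the fixed x, y, z axes, in that order (R = Rz(yaw) Ry(pitch) Rx(roll)).
In Python, from bench import robot gives the robot as it stands.
- The arm moves only by the tool carry_out, never from a script. Its argument "steps" is a list of rows, each a list of 3 entries, a list of its own where there are three numbers: the shift along the tool's x, y, z in m, then the turn about the tool's z in units of 10 degrees (1.0 is 10 degrees), then the closure, from -1 (fully open) to 1 (shut). In form: [[[tx, ty, tz], roll, jaw], ...]. A call has 1 to 10 rows; each row is the pose to reach, as a shift and turn from the pose commanded when the call began, along the tool's axes at that moment; what a row does not reach only later rows make up. A row lasts 1/8 s, in which the tool goes at most 62.5 mm and 10.7 degrees, less where a joint would pass 70% of its speed; a pose out of reach is approached as far as the arm can. A call with a gripper value outside its range is refused whole. The fingers move at their own pace and stop on an object; the grip force is fixed at half the most. Time passes only in rows, so rows that repeat a pose let the fingers close. It gives the time, the measured TCP pose, the force, the opening and the grip force at its end, in the units of the state.
- robot.get_obs(): the state, without advancing time (a new reading comes with each control period).
- robot.snapshot(name): name is "side" or "top" or "wrist"; returns a dict with "image" (400x640x3 uint8, red, green, blue), "z_map" (400x640 float32, m along the optical axis (not along the pixel's ray), 0 where there is no reading), "mtx" (3x3 intrinsics, pixels), "R" (3x3) and "t" (3): a world point X has camera coordinates R X + t. Camera axes: x right, y down, z forward; pixel columns grow to the right and rows downward; lengths in m; the calibration is good to about 2 mm. The wrist camera is an equidistant fisheye: a pixel r from the principal point sees the ray r / f radians off the axis. A picture is of the moment at which its call begins.
- robot.close_job(): hands the job in; it is judged then, once.
The state is a dict: "time": time; "joint_positions": joint angles; "qvel": joint speeds; "joint_torque": joint torques, N m; "tool_pos": TCP position; "ee_rot": TCP orientation; "wrist_force": force on the tool from outside, world axes, zero at the start; "wrist_torque": the same for the moment, N m; "width": finger opening in m; "finger_force": force on a finger pad.
Only numpy, scipy, OpenCV 4.12 (cv2) and the standard library are available. Lean on these libraries where they do the work, as an engineer would, in place of code of your own. Each camera call takes 0.05 s, during which the arm holds its last target. There are 200 camera calls.

## Working session

There is one attempt and no reset: what is moved stays moved. The work goes in short steps, Python scripts to look and compute and a tool call to move; the robot and the scene stay as the last step left them, time stands still between calls to the robot, and variables do not carry over. Pictures are saved under pics/ and viewed, at most 10 in all, crops included, and the job is handed in when it is done.

Besides the shell and the picture viewer there is one more tool, called after "Call:" as name(argument=value, ...), one argument or row to a line, values as JSON. carry_out: Moves the arm, as the interface text tells. Its arguments: {"type":"object","properties":{"steps":{"type":"array","items":{"type":"array"}}},"required":["steps"]}

```bash
mkdir -p pics; ls
cat > h.py <<'E'
import numpy as np, cv2
from bench import robot
def save(s,n,box=None,k=1):
    im=s["image"][:,:,::-1]
    if box: im=im[box[1]:box[3],box[0]:box[2]]
    cv2.imwrite(n,cv2.resize(im,None,fx=k,fy=k,interpolation=cv2.INTER_CUBIC))
def ray(s,uv,z):
    """pinhole pixel -> world point on plane z"""
    u=np.atleast_2d(uv).astype(float); d=np.c_[u,np.ones(len(u))]@np.linalg.inv(s["mtx"]).T@s["R"]
    c=-s["R"].T@s["t"]; return c+d*((z-c[2])/d[:,2])[:,None]
def proj(s,X):
    p=np.atleast_2d(X)@s["R"].T+s["t"]; p=p@s["mtx"].T; return p[:,:2]/p[:,2:]
E
python3 - <<'E'
from h import *
np.set_printoptions(precision=4,suppress=True)
for n in("top","side"):
    s=robot.snapshot(n); save(s,f"pics/{n}0.png"); np.savez(f"{n}0.npz",**s); print(n,-s["R"].T@s["t"],s["R"][2],s["mtx"][0,0])
print(robot.get_obs())
E
```

```text
pics
top [0.3825 0.0085 1.0462] [ 0.1947 -0.0292 -0.9804] 375.62794755391565
side [0.4923 0.7165 0.9336] [ 0.0637 -0.6692 -0.7403] 404.4841689571744
{'time': 0.1, 'joint_positions': array([ 1.0539,  0.0879,  1.3721, -0.    ,  1.6836, -0.1031]), 'qvel': array([-0.0001, -0.0025, -0.0031, -0.0012, -0.0005,  0.0009]), 'joint_torque': array([  0.0038, -34.1251, -30.3301,   0.0721,   0.0304,  -0.0001]), 'tool_pos': array([0.2209, 0.5032, 0.2044]), 'ee_rot': array([-3.1397, -0.0002,  2.7278]), 'wrist_force': array([-0.4007, -0.0869,  0.3489]), 'wrist_torque': array([-0.019 ,  0.027 ,  0.0121]), 'finger_force': 0.0, 'width': 0.09372350517276584}
```

View pics/top0.png

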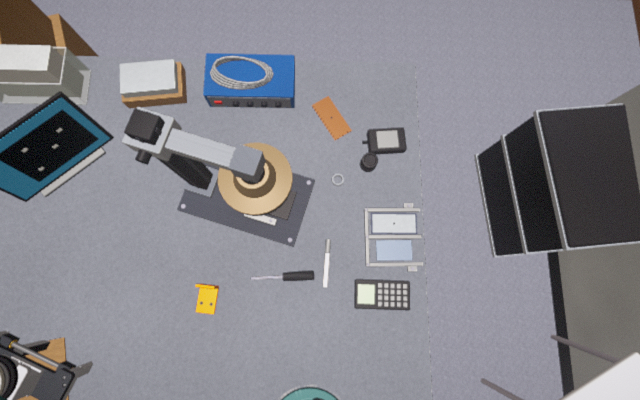

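View pics/side0.png

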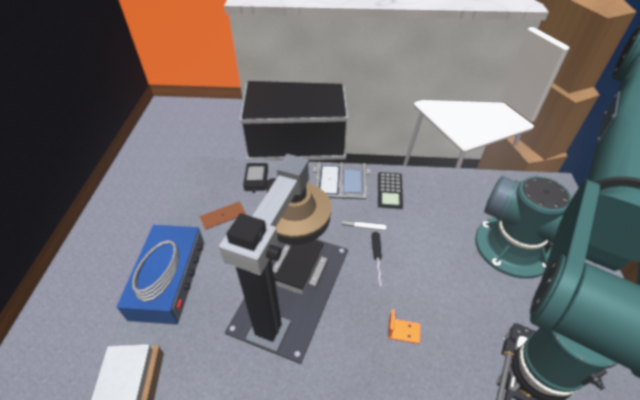

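Candidates for the plate: the white panel with a dot in the upper bay at top (394,223), side (330,180); the clear acrylic at top (394,250), which is bluish with no dot; the brown bar at top (331,118); the white marker at top (326,263); a light bar by the stage at top (262,218). By the description I choose (394,223). The stage is mostly hidden under the light, with the base plate at top (180-315, 160-243).

Run:
```python
from h import *
np.set_printoptions(precision=4,suppress=True)
s=dict(np.load("top0.npz")); d=dict(np.load("side0.npz"))
a=cv2.resize(s["image"][195:285,350:440],(540,540),interpolation=cv2.INTER_CUBIC)
b=cv2.resize(d["image"][215:315,220:360],(756,540),interpolation=cv2.INTER_CUBIC)[:,:]
c=np.hstack([a[:, :],b]); c=cv2.resize(c,(800,int(540*800/c.shape[1]))); cv2.imwrite("pics/crop1.png",c[:,:,::-1])
# plate white
im=s["image"].astype(int); roi=np.zeros(im.shape[:2],np.uint8); roi[205:240,365:425]=1
print(im[223,372:420:2].tolist()); print(im[207:270:2,405].tolist())
for p in [(394,223),(394,250),(382,295),(338,180),(369,161),(388,140)]: print(p,ray(s,p,0.003))
# depth-based stage points from both views
for n,v,z0,z1 in(("top",s,.048,.062),("side",d,.048,.062)):
    z=v["z_map"]; vv,uu=np.nonzero(z>0); Z=z[vv,uu]
    P=(np.c_[uu,vv,np.ones(len(uu))]@np.linalg.inv(v["mtx"]).T*Z[:,None]-v["t"])@v["R"]
    for lo,hi in((z0,z1),(.028,.042),(.006,.018)):
        m=(P[:,2]>lo)&(P[:,2]<hi)&(P[:,0]>.25)&(P[:,0]<.8)&(P[:,1]<.35)&(P[:,1]>-.2)
        mk=np.zeros(z.shape,np.uint8); mk[vv[m],uu[m]]=1
        nn,l,st,ce=cv2.connectedComponentsWithStats(mk)
        for i in range(1,nn):
            if st[i,4]>60:
                q=P[(l[vv,uu]==i)&m]; r=cv2.minAreaRect(q[:,:2].astype(np.float32)); print(n,lo,st[i],q[:,2].mean(),r)
```

```text
[[164, 164, 178], [215, 216, 219], [217, 218, 220], [215, 217, 219], [216, 218, 220], [217, 218, 222], [215, 216, 219], [215, 217, 219], [217, 219, 220], [216, 218, 221], [213, 215, 217], [144, 145, 147], [217, 218, 220], [215, 216, 218], [214, 215, 217], [215, 216, 218], [213, 214, 217], [212, 213, 216], [213, 213, 217], [214, 216, 218], [215, 216, 219], [215, 217, 218], [126, 130, 147], [156, 157, 165]]
[[185, 181, 181], [197, 196, 192], [148, 146, 146], [117, 121, 138], [207, 209, 211], [212, 214, 215], [211, 212, 215], [213, 214, 216], [212, 213, 216], [213, 214, 217], [212, 214, 217], [214, 216, 219], [214, 215, 218], [126, 130, 146], [184, 182, 181], [192, 188, 188], [127, 129, 138], [183, 194, 211], [184, 193, 210], [184, 193, 210], [184, 194, 210], [183, 191, 208], [182, 192, 208], [183, 193, 208], [180, 189, 207], [183, 192, 210], [176, 189, 206], [155, 157, 164], [191, 189, 187], [172, 169, 169], [153, 153, 163], [150, 152, 160]]
(394, 223) [[ 0.5308 -0.2351  0.003 ]]
(394, 250) [[ 0.4551 -0.2323  0.003 ]]
(382, 295) [[ 0.3335 -0.1952  0.003 ]]
(338, 180) [[ 0.6541 -0.0778 
[... 3744 characters left out ...]
6067846417427, 0.1290818154811859), 86.69355773925781)
side 0.006 [ 275  239   73  114 3239] 0.0111132227282597 ((0.5820091366767883, 0.18647637963294983), (0.33359915018081665, 0.14527370035648346), 72.843017578125)
side 0.006 [371 239  11  47 104] 0.014022373564191181 ((0.3818514943122864, 0.08865469694137573), (0.021659737452864647, 0.14761973917484283), 8.275126457214355)
side 0.006 [224 298  44  53 651] 0.011138159182894177 ((0.715847909450531, 0.30532217025756836), (0.07339045405387878, 0.15140444040298462), 32.70421600341797)
side 0.006 [387 320  33  24 398] 0.007881501600348242 ((0.32573041319847107, 0.27768126130104065), (0.04972468689084053, 0.07466120272874832), 84.22352600097656)
```

View pics/crop1.png

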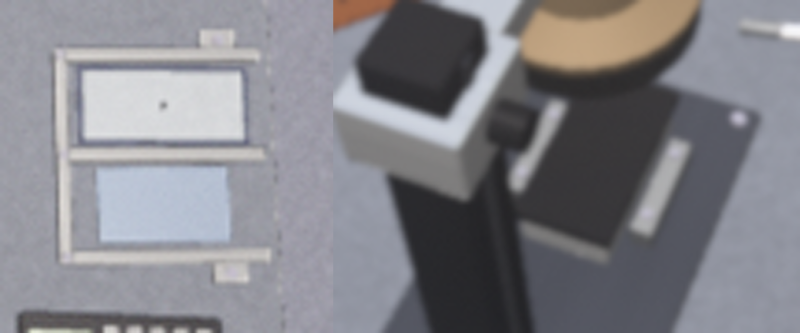

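The crop confirms the choice: white face, dark rim and centre dot at top (394,223), with the acrylic below it without a dot. The side view shows the stage's dark top unobstructed, with flanking bars. Next I compute the plate rectangle and the first move.

```bash
cat >> h.py <<'E'
def rows(target,yaw_deg,obs=None):
    """shift along tool axes (m) and turn (10 deg units) from measured pose to target"""
    o=obs or robot.get_obs(); y=o["ee_rot"][2]; d=np.array(target)-o["tool_pos"]
    R=np.array([[np.cos(y),np.sin(y),0],[np.sin(y),-np.cos(y),0],[0,0,-1]])
    t=(-(np.radians(yaw_deg)-y)+np.pi)%(2*np.pi)-np.pi
    return np.round(R.T@d,4),np.round(np.degrees(t)/10,3)
def white(s,box,z):
    x0,y0,x1,y1=box; im=s["image"].astype(int); m=((im.min(2)>195)&(np.ptp(im,axis=2)<13)).astype(np.uint8)
    k=np.zeros_like(m);k[y0:y1,x0:x1]=m[y0:y1,x0:x1]
    k=cv2.morphologyEx(k,cv2.MORPH_OPEN,np.ones((3,3),np.uint8))
    n,l,st,c=cv2.connectedComponentsWithStats(k); i=1+st[1:,4].argmax()
    vv,uu=np.nonzero(l==i); return cv2.minAreaRect(ray(s,np.c_[uu,vv],z)[:,:2].astype(np.float32)),st[i]
E
python3 - <<'E'
from h import *
np.set_printoptions(precision=4,suppress=True)
s=dict(np.load("top0.npz")); d=dict(np.load("side0.npz"))
print(white(s,(366,206,425,240),.003)); print(white(d,(315,160,345,197),.003))
g=cv2.cvtColor(s["image"],cv2.COLOR_RGB2GRAY).astype(float)
w=np.clip(190-g[219:229,390:400],0,None); v,u=np.mgrid[219:229,390:400]; print("dot",ray(s,((w*u).sum()/w.sum(),(w*v).sum()/w.sum()),.003))
print(rows((.30,.10,.22),120)); print(rows((.533,-.235,.10),90))
E
```

```text
(((0.5323189496994019, -0.23399843275547028), (0.0483393594622612, 0.11826857179403305), 0.38883209228515625), array([373, 214,  42,  18, 717], dtype=int32))
(((0.5316705703735352, -0.23225142061710358), (0.04583285003900528, 0.11295181512832642), 2.496081590652466), array([322, 167,  15,  25, 345], dtype=int32))
dot [[ 0.5308 -0.234   0.003 ]]
(array([-0.2345, -0.3373, -0.0156]), np.float64(3.629))
(array([-0.5826, -0.5504,  0.1044]), np.float64(6.629))
```

Call:
carry_out(
  steps=[
    [[-0.04,-0.055,-0.015],0.7,1],
    [[-0.08,-0.11,-0.015],1.4,1],
    [[-0.12,-0.17,-0.015],2.1,1],
    [[-0.16,-0.225,-0.015],2.8,1],
    [[-0.2,-0.28,-0.015],3.5,1],
    [[-0.24,-0.33,-0.015],4.2,1],
    [[-0.3,-0.37,-0.015],4.9,1],
    [[-0.36,-0.41,-0.015],5.6,1],
    [[-0.41,-0.44,0.0],6.3,1],
    [[-0.46,-0.47,0.02],6.63,1],
  ],
)

```text
time: 1.35
tool_pos: [0.4282, -0.0756, 0.1972]
ee_rot: [3.14, 0.0, 1.567]
wrist_force: [1.2, 0.3, 0.7]
width: 0.0009
finger_force: 0.0
```

Run:
```python
from h import *
np.set_printoptions(precision=4,suppress=True)
print(rows((.532,-.230,.03),90))
s=robot.snapshot("side"); np.savez("side1.npz",**s)
t=robot.snapshot("top"); np.savez("top1.npz",**t)
w=robot.snapshot("wrist"); a=np.hstack([s["image"],t["image"]]); a=cv2.resize(a,(800,250)); b=np.zeros((350,800,3),np.uint8); b[:,:560]=cv2.resize(w["image"],(560,350))
cv2.imwrite("pics/arm1.png",np.vstack([a,b])[:,:,::-1])
o=robot.get_obs(); p=o["tool_pos"]
for n,v in(("side",s),("top",t)):
    z=v["z_map"]; vv,uu=np.nonzero(z>0); Z=z[vv,uu]
    P=(np.c_[uu,vv,np.ones(len(uu))]@np.linalg.inv(v["mtx"]).T*Z[:,None]-v["t"])@v["R"]-p
    P=P[(np.abs(P[:,0])<.2)&(np.abs(P[:,1])<.2)]
    for h in np.arange(0,.5,.02):
        q=P[(P[:,2]>h)&(P[:,2]<h+.02)]
        if len(q)>8: print(n,round(h,2),len(q),np.percentile(q[:,:2],[2,98],axis=0).round(3).tolist())
```

```text
(array([-0.154 ,  0.1043,  0.1672]), np.float64(-0.02))
side 0.0 47 [[-0.008, -0.003], [0.015, 0.013]]
side 0.02 55 [[-0.009, 0.007], [0.014, 0.013]]
side 0.04 65 [[-0.01, -0.003], [0.015, 0.014]]
side 0.06 390 [[-0.007, 0.007], [0.142, 0.199]]
side 0.08 28 [[-0.071, 0.005], [0.129, 0.199]]
side 0.1 349 [[-0.076, -0.022], [0.139, 0.196]]
side 0.12 525 [[-0.083, -0.018], [0.085, 0.037]]
side 0.14 765 [[-0.083, -0.029], [0.136, 0.189]]
side 0.16 121 [[-0.035, 0.019], [0.139, 0.199]]
side 0.18 537 [[-0.037, -0.005], [0.183, 0.199]]
side 0.2 167 [[-0.029, 0.01], [0.036, 0.038]]
side 0.22 279 [[-0.032, 0.007], [0.037, 0.038]]
side 0.24 247 [[-0.03, 0.009], [0.036, 0.037]]
side 0.26 278 [[-0.029, 0.015], [0.038, 0.037]]
side 0.28 205 [[-0.14, 0.012], [0.036, 0.102]]
side 0.3 843 [[-0.191, 0.052], [0.026, 0.108]]
side 0.32 1326 [[-0.195, 0.006], [0.046, 0.112]]
side 0.34 1983 [[-0.194, -0.023], [0.05, 0.112]]
side 0.36 2931 [[-0.195, -0.026], [0.044, 0.105]]
side 0.38 1644 [[-0.195, -0.047], [0.036, 0.082]]
top 0.02 20 [[0.087, 0.13], [0.126, 0.197]]
top 0.04 42 [[0.086, 0.123], [0.147, 0.194]]
top 0.06 1136 [[0.089, 0.122], [0.198, 0.197]]
top 0.08 203 [[0.123, 0.157], [0.191, 0.198]]
top 0.1 278 [[-0.055, -0.033], [0.183, 0.199]]
top 0.12 768 [[-0.083, -0.036], [0.153, 0.176]]
top 0.14 194 [[-0.083, -0.034], [0.176, 0.197]]
top 0.16 81 [[-0.031, 0.028], [0.178, 0.198]]
top 0.18 632 [[-0.037, -0.025], [0.185, 0.199]]
top 0.22 41 [[-0.032, -0.009], [-0.021, 0.022]]
top 0.24 10 [[-0.03, 0.005], [-0.024, 0.017]]
top 0.28 38 [[-0.143, -0.007], [-0.117, 0.096]]
top 0.3 444 [[-0.145, -0.03], [-0.031, 0.09]]
top 0.32 530 [[-0.161, -0.03], [-0.046, 0.103]]
top 0.34 1153 [[-0.189, -0.03], [0.026, 0.105]]
top 0.36 6502 [[-0.184, -0.044], [0.043, 0.096]]
top 0.38 5397 [[-0.174, -0.057], [0.035, 0.07]]
```

View pics/arm1.png

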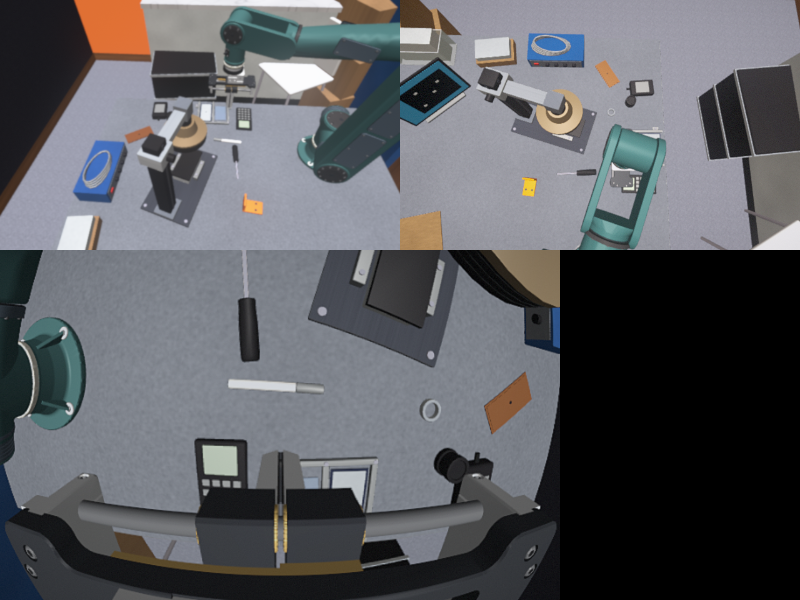

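The picture shows the fingers shut, with the gripper clear above the marker and holder area. The gripper body is a low cross-beam about ±85 mm along tool y, with a narrow cylinder above it and then a wide wrist fork. I measure those clearances because of the lamp.

Run:
```python
from h import *
np.set_printoptions(precision=4,suppress=True)
s=dict(np.load("side1.npz"));t=dict(np.load("top1.npz"))
p=np.array([.4282,-.0756,.1972]); A=np.arctan2(p[1],p[0]); c,sn=np.cos(A),np.sin(A)
allP=[]
for v in(s,t):
    z=v["z_map"]; vv,uu=np.nonzero(z>0); Z=z[vv,uu]
    P=(np.c_[uu,vv,np.ones(len(uu))]@np.linalg.inv(v["mtx"]).T*Z[:,None]-v["t"])@v["R"]-p
    allP.append(P[(np.abs(P[:,0])<.3)&(np.abs(P[:,1])<.25)])
P=np.vstack(allP)
b=P[(np.abs(P[:,1])<.06)&(np.abs(P[:,0])>.045)&(np.abs(P[:,0])<.09)&(P[:,2]>.05)&(P[:,2]<.25)]
print("body z hist",np.histogram(b[:,2],np.arange(.05,.25,.005)))
Q=np.c_[c*P[:,0]+sn*P[:,1],-sn*P[:,0]+c*P[:,1],P[:,2]]
for h in np.arange(.15,.44,.02):
    q=Q[(Q[:,2]>h)&(Q[:,2]<h+.02)&(Q[:,1]<.14)&~((P[:,0]>.06)&(P[:,1]>.08)&(Q[:,2]<.28)&(Q[:,2]>0))[(slice(None))][:len(Q)]] if False else Q[(Q[:,2]>h)&(Q[:,2]<h+.02)&(Q[:,1]<.14)&(Q[:,0]<.12)]
    print(round(h,2),[ (lo,len(k),round(np.percentile(k[:,0],98),3)) for lo in np.arange(-.14,.14,.02).round(2) for k in [q[(q[:,1]>lo)&(q[:,1]<lo+.02)]] if len(k)>4])
```

```text
body z hist (array([   0,    0,    0,    0,    0,    0,    0,    0,    0,   11,   11,
         38,   93,   21,   21,   41,  213, 1095,   73,    0,    0,    0,
          0,    0,    0,    0,    0,    0,    0,    0,    0,    0,    0,
          0,    0,    0,    0,    0,    0]), array([0.05 , 0.055, 0.06 , 0.065, 0.07 , 0.075, 0.08 , 0.085, 0.09 ,
       0.095, 0.1  , 0.105, 0.11 , 0.115, 0.12 , 0.125, 0.13 , 0.135,
       0.14 , 0.145, 0.15 , 0.155, 0.16 , 0.165, 0.17 , 0.175, 0.18 ,
       0.185, 0.19 , 0.195, 0.2  , 0.205, 0.21 , 0.215, 0.22 , 0.225,
       0.23 , 0.235, 0.24 , 0.245]))
0.15 [(np.float64(0.0), 57, np.float64(-0.013)), (np.float64(0.02), 94, np.float64(0.013))]
0.17 [(np.float64(-0.04), 31, np.float64(-0.03)), (np.float64(-0.02), 33, np.float64(-0.033)), (np.float64(0.0), 93, np.float64(0.033)), (np.float64(0.02), 177, np.float64(0.022))]
0.19 [(np.float64(-0.02), 19, np.float64(0.037)), (np.float64(0.0), 75, np.float64(0.037)), (np.float64(0.02), 200, np.float64(0.029))]
0.21 [(np.float64(-0.02), 6, np.float64(-0.032)), (np.float64(0.0), 44, np.float64(0.036)), (np.f
[... 1801 characters left out ...]
(0.028)), (np.float64(-0.04), 2461, np.float64(0.025)), (np.float64(-0.02), 1094, np.float64(0.031)), (np.float64(0.0), 1677, np.float64(0.033)), (np.float64(0.02), 1906, np.float64(0.036)), (np.float64(0.04), 2618, np.float64(0.036)), (np.float64(0.06), 1681, np.float64(0.005)), (np.float64(0.08), 457, np.float64(-0.26))]
0.39 [(np.float64(-0.06), 64, np.float64(0.005)), (np.float64(-0.04), 12, np.float64(-0.002)), (np.float64(-0.02), 8, np.float64(-0.297)), (np.float64(0.0), 40, np.float64(-0.27)), (np.float64(0.02), 142, np.float64(-0.257)), (np.float64(0.04), 275, np.float64(0.016)), (np.float64(0.06), 229, np.float64(-0.273)), (np.float64(0.08), 113, np.float64(-0.285))]
0.41 []
0.43 []
```

Call:
carry_out(
  steps=[
    [[-0.03,0.02,0.02],0,1],
    [[-0.06,0.04,0.05],0,1],
    [[-0.09,0.06,0.08],0,1],
    [[-0.12,0.08,0.11],0,1],
    [[-0.154,0.104,0.14],0,1],
    [[-0.154,0.104,0.167],0,1],
    [[-0.154,0.104,0.167],0,1],
  ],
)

```text
time: 2.38
tool_pos: [0.5294, -0.225, 0.0277]
ee_rot: [-3.136, -0.004, 1.572]
wrist_force: [-0.2, 0.1, 0.5]
width: 0.0008
finger_force: 0.0
```

Call:
carry_out(
  steps=[
    [[0.008,0.002,0.01],0,1],
    [[0.008,0.002,0.018],0,1],
    [[0.008,0.002,0.022],0,1],
    [[0.008,0.002,0.024],0,1],
    [[0.008,0.002,0.024],0,1],
  ],
)

```text
time: 3.0
tool_pos: [0.5333, -0.2195, 0.0061]
ee_rot: [3.141, 0.0, 1.57]
wrist_force: [0.2, 1.1, -0.1]
width: 0.0005
finger_force: 0.0
```

Call:
carry_out(
  steps=[
    [[0,0,0.002],0,1],
    [[0,0,0.004],0,1],
    [[0,0,0.004],0,1],
  ],
)

```text
time: 3.38
tool_pos: [0.5336, -0.2197, 0.0033]
ee_rot: [3.141, 0.0, 1.571]
wrist_force: [-1.2, 1.6, 4.2]
width: 0.0006
finger_force: 2.6
```

Call:
carry_out(
  steps=[
    [[0,0,0.0015],0,1],
    [[-0.006,0,0.0015],0,1],
    [[-0.014,0,0.0015],0,1],
    [[-0.022,0,0.0015],0,1],
    [[-0.03,0,0.0015],0,1],
    [[-0.038,0,0.0015],0,1],
    [[-0.046,0,0.0015],0,1],
    [[-0.046,0,0.0015],0,1],
  ],
)

```text
time: 4.38
tool_pos: [0.5352, -0.2668, 0.0033]
ee_rot: [3.137, 0.002, 1.57]
wrist_force: [0.6, 0.8, 7.5]
width: 0.0005
finger_force: 3.7
```

Run:
```python
from h import *
s=robot.snapshot("wrist"); save(s,"pics/w2.png"); t=robot.snapshot("top"); save(t,"pics/t2.png",(340,180,450,300),5); np.savez("t2.npz",**t); np.savez("w2.npz",**s)
m=cv2.imread("pics/w2.png"); n=cv2.imread("pics/t2.png")
cv2.imwrite("pics/v2.png",np.hstack([cv2.resize(m,(480,300)),cv2.resize(n,(275,300))]))
print(s["mtx"],s["R"],s["t"])
```

```text
[[309.70691629   0.         320.27174307]
 [  0.         309.70691629 200.92305795]
 [  0.           0.           1.        ]] [[ 9.99990751e-01 -1.27510344e-04  4.29907809e-03]
 [-1.23363184e-03 -9.66064881e-01  2.58296580e-01]
 [ 4.12025288e-03 -2.58299494e-01 -9.66056103e-01]] [-0.53404704 -0.23125769  0.1245524 ]
```

View pics/v2.png

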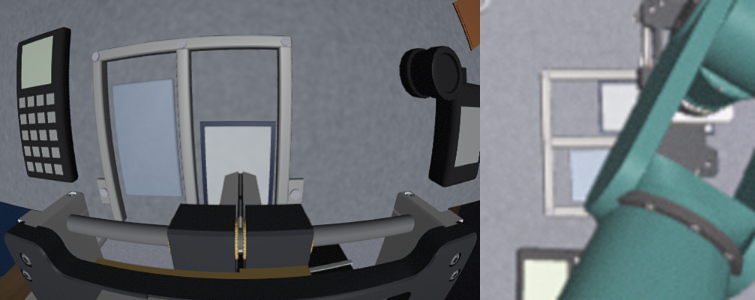

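The plate is sliding. In the wrist view its back edge is at about (200-277,122) in the 480-wide picture. I locate that edge.

```bash
cat >> h.py <<'E'
def fray(s,uv,z):
    K=s["mtx"]; u=np.atleast_2d(uv).astype(float)-K[:2,2]; r=np.hypot(*u.T); th=r/K[0,0]
    d=np.c_[u/r[:,None]*np.sin(th)[:,None],np.cos(th)]@s["R"]; c=-s["R"].T@s["t"]; return c+d*((z-c[2])/d[:,2])[:,None]
E
python3 - <<'E'
from h import *
np.set_printoptions(precision=4,suppress=True)
s=dict(np.load("w2.npz")); g=cv2.cvtColor(s["image"],cv2.COLOR_RGB2GRAY).astype(int)
for u in(285,345): 
    print(u,g[150:180,u].tolist())
print(g[200,255:290].tolist(),g[200,350:375].tolist())
print(fray(s,[(268,162),(368,162)],.003)); print(-s["R"].T@s["t"])
E
```

```text
285 [122, 123, 121, 122, 123, 122, 123, 123, 122, 126, 126, 108, 65, 73, 75, 76, 72, 73, 117, 171, 183, 182, 181, 180, 181, 180, 180, 180, 180, 179]
345 [122, 122, 120, 121, 120, 120, 121, 121, 119, 121, 120, 97, 63, 82, 83, 83, 81, 81, 122, 169, 181, 180, 179, 180, 179, 179, 179, 179, 179, 180]
[132, 99, 60, 46, 73, 104, 126, 123, 122, 122, 123, 124, 114, 71, 59, 61, 57, 59, 99, 151, 185, 183, 182, 182, 183, 182, 182, 182, 181, 181, 181, 182, 181, 181, 181] [180, 180, 179, 180, 179, 178, 178, 178, 179, 172, 144, 73, 65, 68, 67, 65, 94, 122, 85, 49, 43, 82, 111, 132, 157]
[[ 0.5033 -0.2155  0.003 ]
 [ 0.5621 -0.2156  0.003 ]]
[ 0.5332 -0.1913  0.1824]
```

Call:
carry_out(
  steps=[
    [[-0.005,0,0],0,1],
    [[-0.01,0,0],0,1],
    [[-0.01,0,0],0,1],
    [[-0.01,0,-0.03],0,1],
    [[-0.01,0,-0.06],0,0],
    [[-0.04,0,-0.06],0,-1],
    [[-0.087,0,-0.06],0,-1],
    [[-0.087,0,-0.06],0,-1],
  ],
)

```text
time: 5.48
tool_pos: [0.5328, -0.3554, 0.0603]
ee_rot: [3.141, 0.001, 1.567]
wrist_force: [-0.4, -0.1, 0.3]
width: 0.037
finger_force: 0.0
```

Run:
```python
from h import *
np.set_printoptions(precision=4,suppress=True)
s=robot.snapshot("wrist"); np.savez("w3.npz",**s); save(s,"pics/w3.png")
t=robot.snapshot("top"); np.savez("t3.npz",**t); save(t,"pics/t3.png",(340,180,450,300),5)
m=cv2.imread("pics/w3.png"); n=cv2.imread("pics/t3.png")
cv2.imwrite("pics/v3.png",np.hstack([cv2.resize(m,(480,300)),cv2.resize(n,(275,300))]))
print(robot.get_obs()["tool_pos"])
```

```text
[ 0.5329 -0.3524  0.06  ]
```

View pics/v3.png

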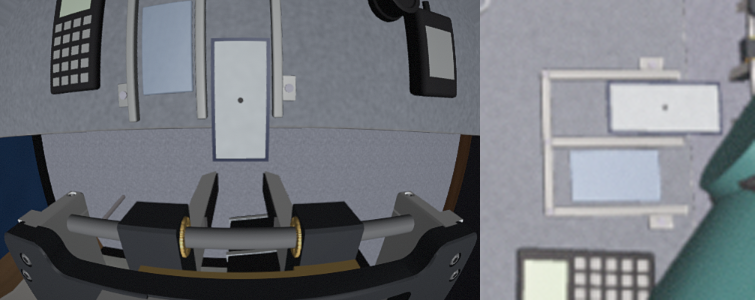

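The wrist view shows the plate's dot at about (240,100) and its near end at (240,160), out past the table edge at row 130. The fingers are opening on either side of the plate's line.

Run:
```python
from h import *
np.set_printoptions(precision=4,suppress=True)
s=dict(np.load("w3.npz")); im=s["image"].astype(int); g=im.mean(2)
m=((g>165)&(np.ptp(im,axis=2)<14)).astype(np.uint8); m[:45]=0;m[220:]=0;m[:,:284]=0;m[:,356:]=0
n,l,st,c=cv2.connectedComponentsWithStats(m); i=1+st[1:,4].argmax(); print(st[i])
cn=max(cv2.findContours((l==i).astype(np.uint8),cv2.RETR_EXTERNAL,cv2.CHAIN_APPROX_NONE)[0],key=len)[:,0]
r=cv2.minAreaRect(fray(s,cn,.003)[:,:2].astype(np.float32)); print(r)
w=np.clip(150-g[125:143,310:330],0,None); v,u=np.mgrid[125:143,310:330]; print("dot",fray(s,((w*u).sum()/w.sum(),(w*v).sum()/w.sum()),.003))
t=dict(np.load("t3.npz")); print(white(t,(355,190,432,245),.003))
```

```text
[  286    55    69   156 10395]
((0.5315056443214417, -0.2897944152355194), (0.1213848888874054, 0.05164538696408272), 89.82809448242188)
dot [[ 0.5317 -0.2899  0.003 ]]
(((0.5327454209327698, -0.2865363657474518), (0.04847922548651695, 0.11053021997213364), 0.38883933424949646), array([393, 214,  39,  18, 695], dtype=int32))
```

Call:
carry_out(
  steps=[
    [[0.0085,-0.001,0],0,-1],
    [[0.0085,-0.001,0],0,-1],
    [[0.0085,-0.001,0],0,-1],
    [[0.0085,-0.001,0],0,-1],
    [[0.0085,-0.001,0.025],0,-1],
    [[0.0085,-0.001,0.05],0,-1],
    [[0.0085,-0.001,0.0715],0,-1],
    [[0.0085,-0.001,0.0775],0,-1],
    [[0.0085,-0.001,0.0775],0,-1],
  ],
)

```text
time: 6.7
tool_pos: [0.5322, -0.3439, -0.017]
ee_rot: [-3.141, -0.0, 1.571]
wrist_force: [0.3, 0.3, 0.4]
width: 0.094
finger_force: 0.0
```

Call:
carry_out(
  steps=[
    [[0,0,0],0,1],
    [[0,0,0],0,1],
    [[0,0,0],0,1],
    [[0,0,0],0,1],
    [[0,0,0],0,1],
    [[0,0,0],0,1],
  ],
)

```text
time: 7.45
tool_pos: [0.5324, -0.344, -0.0167]
ee_rot: [3.141, 0.0, 1.571]
wrist_force: [0.1, -0.5, 2.0]
width: 0.0589
finger_force: 30.0
```

Call:
carry_out(
  steps=[
    [[0,0,-0.005],0,1],
    [[0,0,-0.012],0,1],
    [[0,0,-0.02],0,1],
    [[0,0,-0.035],0,1],
    [[0,0,-0.05],0,1],
    [[0,0,-0.07],0,1],
    [[0,0,-0.09],0,1],
    [[0,0,-0.09],0,1],
    [[0,0,-0.09],0,1],
  ],
)

```text
time: 8.57
tool_pos: [0.532, -0.3437, 0.0727]
ee_rot: [-3.141, -0.0, 1.571]
wrist_force: [-0.3, -0.5, -1.5]
width: 0.0594
finger_force: 30.0
```

Run:
```python
from h import *
np.set_printoptions(precision=4,suppress=True)
s=robot.snapshot("wrist"); np.savez("w4.npz",**s); save(s,"pics/w4.png")
t=robot.snapshot("side"); np.savez("s4.npz",**t); save(t,"pics/s4.png",(280,120,400,220),5)
m=cv2.imread("pics/w4.png"); n=cv2.imread("pics/s4.png")
cv2.imwrite("pics/v4.png",np.hstack([cv2.resize(m,(400,250)),cv2.resize(n,(300,250))]))
im=s["image"].astype(int); g=im.mean(2)
m=((g>165)&(np.ptp(im,axis=2)<14)).astype(np.uint8); m[:,:240]=0;m[:,400:]=0; m[230:]=0
n,l,st,c=cv2.connectedComponentsWithStats(m); i=1+st[1:,4].argmax(); print(st[i])
z=s["z_map"]; vv,uu=np.nonzero((l==i)&(z>0)); print(len(vv)); 
if len(vv):
    K=s["mtx"]; u=np.c_[uu,vv]-K[:2,2]; r=np.hypot(*u.T); th=r/K[0,0]; d=np.c_[u/r[:,None]*np.tan(th)[:,None],np.ones(len(r))]*z[vv,uu][:,None]
    P=(d-s["t"])@s["R"]; A=np.c_[P[:,:2],np.ones(len(P))]; f=np.linalg.lstsq(A,P[:,2],rcond=None)[0]; print("slopes",f,P.mean(0),P.min(0),P.max(0))
o=robot.get_obs(); print(o["tool_pos"],o["wrist_force"],o["wrist_torque"])
```

```text
[  272    47   100   183 17765]
17700
slopes [-0.0016 -0.0235  0.0851] [ 0.5312 -0.2772  0.0907] [ 0.5052 -0.3276  0.0871] [ 0.5574 -0.2285  0.0942]
[ 0.5316 -0.3434  0.0717] [-0.4327  0.63   -1.6031] [-0.1173  0.0691 -0.0328]
```

View pics/v4.png

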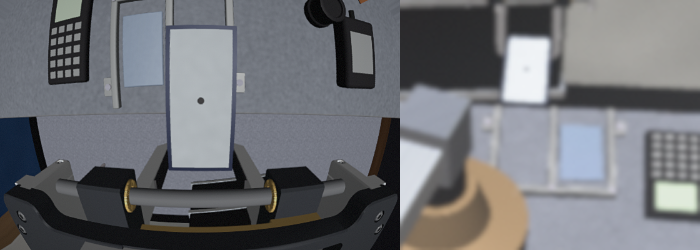

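The plate is held level (sag about 0.02 rad) with its white face up. I check the lamp and stage centre from the saved depth, then carry it over to a hover point.

Run:
```python
from h import *
np.set_printoptions(precision=4,suppress=True)
for f in("top0","side0","s4"):
    v=dict(np.load(f+".npz")); z=v["z_map"]; vv,uu=np.nonzero(z>0); Z=z[vv,uu]
    P=(np.c_[uu,vv,np.ones(len(uu))]@np.linalg.inv(v["mtx"]).T*Z[:,None]-v["t"])@v["R"]
    near=np.hypot(P[:,0]-.592,P[:,1]-.125)
    for lo,hi in((.215,.245),(.245,.27),(.27,.31)):
        q=P[(P[:,2]>lo)&(P[:,2]<hi)&(near<.1)]
        if len(q)>20: print(f,lo,len(q),cv2.minEnclosingCircle(q[:,:2].astype(np.float32)))
    m=(P[:,2]>.049)&(P[:,2]<.060)&(near<.09); q=P[m]
    if len(q)>50: print(f,"stage",len(q),cv2.minAreaRect(q[:,:2].astype(np.float32)),np.median(q[:,2]))
```

```text
top0 0.215 63 ((0.5503197908401489, 0.09991250187158585), 0.062125932425260544)
top0 0.245 2324 ((0.5916333198547363, 0.12283696234226227), 0.08029207587242126)
top0 0.27 707 ((0.5925913453102112, 0.12172478437423706), 0.048303406685590744)
top0 stage 312 ((0.5766079425811768, 0.07627005130052567), (0.05107796937227249, 0.0796525627374649), 72.807373046875) 0.05497265587406648
side0 0.215 287 ((0.5693365335464478, 0.16446396708488464), 0.06366557627916336)
side0 0.245 1411 ((0.5916220545768738, 0.12566378712654114), 0.08047456294298172)
side0 0.27 567 ((0.5821924209594727, 0.13735204935073853), 0.042357511818408966)
side0 stage 1376 ((0.5925211310386658, 0.12626434862613678), (0.15108153223991394, 0.08105067163705826), 73.00100708007812) 0.05382311532898851
s4 0.215 283 ((0.5686740875244141, 0.16514579951763153), 0.063542939722538)
s4 0.245 1411 ((0.5911927223205566, 0.12608978152275085), 0.08039375394582748)
s4 0.27 566 ((0.5819097757339478, 0.1375209540128708), 0.04179377108812332)
s4 stage 1376 ((0.5923154950141907, 0.12623688578605652), (0.15100662410259247, 0.08076835423707962), 72.81348419189453) 0.05386083457655198
```

Call:
carry_out(
  steps=[
    [[0.01,0,-0.01],0,1],
    [[0.03,0,-0.02],0.1,1],
    [[0.065,0.003,-0.028],0.3,1],
    [[0.105,0.006,-0.028],0.5,1],
    [[0.15,0.009,-0.028],0.8,1],
    [[0.195,0.012,-0.028],1.1,1],
    [[0.24,0.015,-0.028],1.4,1],
    [[0.28,0.016,-0.028],1.6,1],
    [[0.31,0.016,-0.028],1.7,1],
    [[0.325,0.016,-0.028],1.7,1],
  ],
)

```text
time: 9.93
tool_pos: [0.5479, -0.017, 0.1013]
ee_rot: [-3.142, -0.0, 1.276]
wrist_force: [0.3, 0.0, -1.3]
width: 0.0591
finger_force: 30.0
```

```bash
cat >> h.py <<'E'
def wpts(s):
    z=s["z_map"]; vv,uu=np.nonzero(z>0); K=s["mtx"]; u=np.c_[uu,vv]-K[:2,2]; r=np.hypot(*u.T)+1e-9; th=r/K[0,0]
    k=th<1.3
    d=np.c_[u/r[:,None]*np.tan(th)[:,None],np.ones(len(r))]*z[vv,uu][:,None]
    return ((d-s["t"])@s["R"])[k]
C=np.array([.592,.1245]); UX=np.array([np.cos(np.radians(73)),np.sin(np.radians(73))]); UY=np.array([-UX[1],UX[0]])
def st(P): q=np.asarray(P)[...,:2]-C; return np.stack([q@UX,q@UY],-1)
def wo(x,y): return C+x*UX+y*UY
E
python3 - <<'E'
from h import *
np.set_printoptions(precision=4,suppress=True)
s=robot.snapshot("wrist"); np.savez("w5.npz",**s); save(s,"pics/w5.png")
P=wpts(s); S=st(P)
for lo,hi in((.045,.062),(.004,.018),(.028,.040),(.108,.130)):
    k=(P[:,2]>lo)&(P[:,2]<hi)&(np.abs(S[:,0])<.15)&(np.abs(S[:,1])<.12); q=S[k]
    print(lo,k.sum()); 
    if k.sum()>20: print(np.median(P[k,2]),np.percentile(q,[.5,99.5],axis=0), cv2.minAreaRect(q.astype(np.float32)))
o=robot.get_obs(); print(o["tool_pos"],st(o["tool_pos"]),rows((*wo(-.122,0),.101),73))
E
```

```text
0.045 0
0.004 0
0.028 0
0.108 9252
0.1203610326411241 [[-0.1497 -0.037 ]
 [-0.1035  0.0415]] ((-0.126397967338562, 0.0021945759654045105), (0.08351419121026993, 0.04752898961305618), 89.5523910522461)
[ 0.548  -0.0159  0.1013] [-0.1471  0.0011] (array([0.0251, 0.0011, 0.0003]), np.float64(0.017))
```

View pics/w5.png

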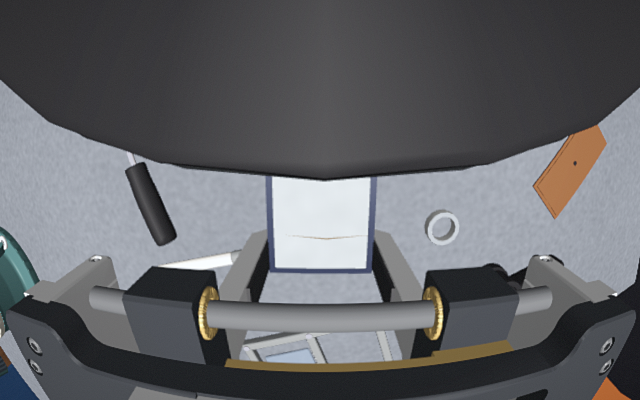

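The wrist view is filled by the ring light above, with the plate held at (322,225) and nothing touching. Next I lower it part-way and move in.

Call:
carry_out(
  steps=[
    [[0,0,0.015],0,1],
    [[0.002,0.001,0.035],0,1],
    [[0.008,0.001,0.05],0,1],
    [[0.015,0.001,0.05],0,1],
    [[0.021,0.001,0.05],0,1],
    [[0.025,0.001,0.05],0,1],
    [[0.025,0.001,0.054],0,1],
    [[0.025,0.001,0.057],0,1],
    [[0.025,0.001,0.057],0,1],
  ],
)

```text
time: 11.1
tool_pos: [0.5562, 0.0046, 0.0436]
ee_rot: [-3.141, 0.0, 1.274]
wrist_force: [-0.6, -0.9, -1.7]
width: 0.0591
finger_force: 30.0
```

Call:
carry_out(
  steps=[
    [[0.003,0,0.0],0,1],
    [[0.003,0,0.002],0,1],
    [[0.003,0,0.004],0,1],
    [[0.003,0,0.005],0,1],
    [[0.003,0,0.005],0,1],
  ],
)

```text
time: 11.72
tool_pos: [0.5574, 0.0076, 0.039]
ee_rot: [-3.142, -0.0, 1.274]
wrist_force: [0.1, 0.2, -0.5]
width: 0.0587
finger_force: 30.0
```

Call:
carry_out(
  steps=[
    [[0,0,0.001],0,1],
    [[0,0,0.002],0,1],
    [[0,0,0.002],0,1],
  ],
)

```text
time: 12.1
tool_pos: [0.5576, 0.0076, 0.0373]
ee_rot: [3.141, -0.0, 1.274]
wrist_force: [0.0, 0.5, 1.8]
width: 0.0591
finger_force: 30.0
```

Call:
carry_out(
  steps=[
    [[0,0,0.0008],0,1],
    [[0,0,0.0008],0,1],
  ],
)

```text
time: 12.35
tool_pos: [0.5576, 0.0076, 0.0365]
ee_rot: [3.141, -0.0, 1.274]
wrist_force: [-1.0, 0.1, 2.0]
width: 0.0589
finger_force: 30.0
```

Run:
```python
from h import *
np.set_printoptions(precision=4,suppress=True)
s=robot.snapshot("side"); np.savez("s6.npz",**s); z=s["z_map"]; vv,uu=np.nonzero(z>0)
P=(np.c_[uu,vv,np.ones(len(uu))]@np.linalg.inv(s["mtx"]).T*z[vv,uu][:,None]-s["t"])@s["R"]; S=st(P)
im=s["image"][vv,uu].astype(int)
k=(P[:,2]>.045)&(P[:,2]<.068)&(np.abs(S[:,0])<.16)&(np.abs(S[:,1])<.045)&(im.min(1)>120)
print(k.sum(),S[k].min(0),S[k].max(0),P[k,2].min(),P[k,2].max())
a=np.c_[S[k],np.ones(k.sum())]; print(np.linalg.lstsq(a,P[k,2],rcond=None)[0])
save(s,"pics/s6.png",(240,160,400,280),4)
print(robot.get_obs()["wrist_force"],robot.get_obs()["tool_pos"],st(robot.get_obs()["tool_pos"]))
```

```text
371 [-0.123 -0.041] [0.0515 0.0401] 0.04518335085267966 0.06259241930866367
[0.044  0.0311 0.0593]
[ 0.7311 -0.5138  2.1689] [0.5577 0.0075 0.0365] [-0.1219 -0.0014]
```

View pics/s6.png

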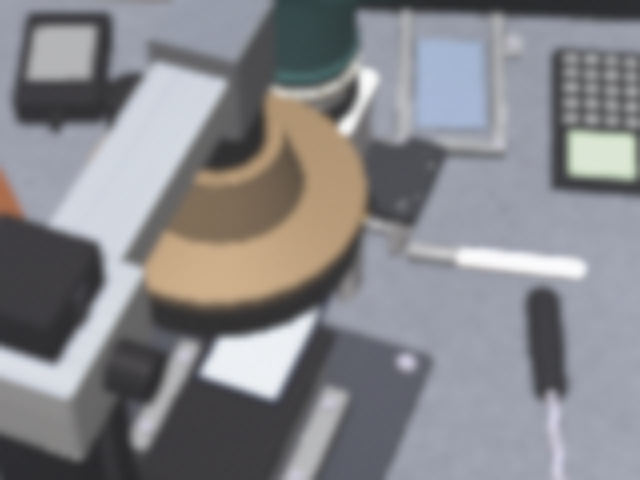

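The picture shows the plate's inner end lying on the platform under the light, at crop (200-330, 310-398), and the gripper clear of the light. I work out the plate's pose from its inner edge.

```bash
cat >> h.py <<'E'
def inner():
    """plate's visible inner part from the side camera, stage frame (white part; rim about 5 mm outside)"""
    s=robot.snapshot("side"); im=s["image"].astype(int); m=((im.min(2)>150)&(np.ptp(im,axis=2)<35)).astype(np.uint8)
    k=np.zeros_like(m); k[232:290,270:332]=m[232:290,270:332]
    vv,uu=np.nonzero(k); P=ray(s,np.c_[uu,vv],.058); S=st(P)
    z=s["z_map"][vv,uu]; W=(np.c_[uu,vv,np.ones(len(uu))]@np.linalg.inv(s["mtx"]).T*z[:,None]-s["t"])@s["R"]
    g=(np.abs(S[:,0])<.085)&(np.abs(S[:,1])<.042)&(W[:,2]>.045)&(W[:,2]<.07); S=S[g];W=W[g]
    print("n",len(S),"min",S.min(0),"max",S.max(0),"plane",np.linalg.lstsq(np.c_[S,np.ones(len(S))],W[:,2],rcond=None)[0])
    for x in np.arange(-.07,.075,.01):
        q=S[np.abs(S[:,0]-x)<.004]
        if len(q)>4: print(round(x,2),len(q),q[:,1].min().round(4),q[:,1].max().round(4))
    for y in np.arange(-.03,.031,.01):
        q=S[np.abs(S[:,1]-y)<.004]
        if len(q)>4: print("y",round(y,2),q[:,0].max().round(4))
    return s
E
python3 -c "
from h import *
inner()"
```

```text
n 313 min [-0.08027025 -0.02914954] max [-0.00654129  0.02556762] plane [ 0.02867733 -0.00693364  0.0593459 ]
-0.07 11 0.0142 0.0256
-0.06 18 0.0054 0.0254
-0.05 28 -0.0096 0.0253
-0.04 44 -0.0257 0.0251
-0.03 51 -0.0281 0.0251
-0.02 52 -0.0291 0.0249
-0.01 48 -0.0266 0.0248
y -0.03 -0.0118
y -0.02 -0.0069
y -0.01 -0.0069
y 0.0 -0.0077
y 0.01 -0.0066
y 0.02 -0.0065
```

Call:
carry_out(
  steps=[
    [[0,0,0.0],0,0.2],
    [[0,0,0.0],0,-0.5],
    [[0,0,0.0],0,-1],
    [[0,0,0.0],0,-1],
    [[0,0,0.0],0,-1],
  ],
)

```text
time: 13.08
tool_pos: [0.5573, 0.0076, 0.036]
ee_rot: [-3.141, -0.0, 1.274]
wrist_force: [0.1, -0.1, 0.1]
width: 0.093
finger_force: 0.0
```

Call:
carry_out(
  steps=[
    [[-0.01,0,0],0,-1],
    [[-0.035,0,0],0,-1],
    [[-0.065,0,0],0,-1],
    [[-0.078,0,0],-1,-1],
    [[-0.078,0,0],-2,-1],
    [[-0.078,0,0],-3,-1],
    [[-0.078,0,0],-4,-1],
    [[-0.078,0,0],-5,-1],
    [[-0.078,0,0],-6,-1],
    [[-0.078,0,0],-7,-1],
  ],
)

```text
time: 14.32
tool_pos: [0.5344, -0.0676, 0.0362]
ee_rot: [-3.141, 0.0, 2.501]
wrist_force: [0.7, -0.0, -0.3]
width: 0.094
finger_force: 0.0
```

Call:
carry_out(
  steps=[
    [[0,0,0],-1,-1],
    [[0,0,0],-2,-1],
    [[0,0,0],-2,-1],
    [[0,0,0],-2,-1],
  ],
)

```text
time: 14.82
tool_pos: [0.5345, -0.0673, 0.0362]
ee_rot: [3.142, 0.0, 2.842]
wrist_force: [0.4, 0.1, -1.3]
width: 0.094
finger_force: 0.0
```

Run:
```python
from h import *
np.set_printoptions(precision=4,suppress=True)
inner(); t=robot.snapshot("top"); np.savez("t7.npz",**t); 
o=robot.get_obs(); print(o["tool_pos"],o["ee_rot"],st(o["tool_pos"]),rows((*wo(-.195,-.001),.036),163))
```

```text
n 328 min [-0.0803 -0.0282] max [-0.0047  0.0261] plane [-0.0006 -0.0134  0.0568]
-0.07 11 0.0142 0.0256
-0.06 18 0.0054 0.0254
-0.05 29 -0.0096 0.0253
-0.04 44 -0.0257 0.0251
-0.03 52 -0.0281 0.0251
-0.02 51 -0.028 0.0249
-0.01 49 -0.0266 0.0248
y -0.03 -0.0118
y -0.02 -0.005
y -0.01 -0.0049
y 0.0 -0.0048
y 0.01 -0.0048
y 0.02 -0.0047
[ 0.5346 -0.0671  0.0362] [3.1415 0.0001 2.8431] [-0.2001 -0.0011] (array([0.0001, 0.0051, 0.0002]), np.float64(-0.01))
```

Call:
carry_out(
  steps=[
    [[0,0.006,0],0,-1],
    [[0,0.011,0],0,-1],
    [[0,0.017,0],0,-1],
    [[0,0.023,0],0,-1],
    [[0,0.029,0],0,-1],
    [[0,0.035,0],0,-1],
    [[0,0.041,0],0,-1],
    [[0,0.047,0],0,-1],
    [[0,0.053,0],0,-1],
    [[0,0.053,0],0,-1],
  ],
)

```text
time: 16.18
tool_pos: [0.5502, -0.0158, 0.0362]
ee_rot: [3.141, -0.0, 2.845]
wrist_force: [-0.7, 0.2, -0.2]
width: 0.094
finger_force: 0.0
```

Run:
```python
from h import *
np.set_printoptions(precision=4,suppress=True)
inner(); o=robot.get_obs(); print(o["tool_pos"],st(o["tool_pos"]),o["wrist_force"])
```

```text
n 655 min [-0.0803 -0.0276] max [0.0418 0.0268] plane [0.0009 0.0001 0.0568]
-0.07 11 0.0155 0.0268
-0.06 20 0.0054 0.0267
-0.05 30 -0.0096 0.0265
-0.04 45 -0.0257 0.0264
-0.03 52 -0.0269 0.0262
-0.02 51 -0.0267 0.0261
-0.01 49 -0.0266 0.026
0.0 55 -0.0276 0.0259
0.01 51 -0.0273 0.0257
0.02 55 -0.0272 0.0268
0.03 59 -0.027 0.0267
0.04 44 -0.0269 0.0254
y -0.03 0.0382
y -0.02 0.0418
y -0.01 0.0418
y 0.0 0.0418
y 0.01 0.0417
y 0.02 0.0417
y 0.03 0.0336
[ 0.5501 -0.016   0.0362] [-0.1466 -0.001 ] [ 0.5787 -0.1467  0.214 ]
```

Call:
carry_out(
  steps=[
    [[0,-0.004,0],0,-1],
    [[0,-0.004,-0.012],0,-1],
    [[0,-0.004,-0.0197],0,-1],
    [[0,-0.004,-0.0197],0,-1],
    [[0,-0.004,-0.0197],0,-1],
  ],
)

```text
time: 16.85
tool_pos: [0.5489, -0.0201, 0.056]
ee_rot: [3.141, 0.0, 2.845]
wrist_force: [-0.3, 0.8, 0.0]
width: 0.0938
finger_force: 0.0
```

Call:
carry_out(
  steps=[
    [[0,0.004,0],0,-1],
    [[0,0.008,0],0,-1],
    [[0,0.012,0],0,-1],
    [[0,0.016,0],0,-1],
    [[0,0.02,0],0,-1],
    [[0,0.0225,0],0,-1],
    [[0,0.0225,0],0,-1],
  ],
)

```text
time: 17.73
tool_pos: [0.5556, 0.0017, 0.0559]
ee_rot: [3.141, 0.0, 2.845]
wrist_force: [-0.6, 0.8, 0.3]
width: 0.0938
finger_force: 0.0
```

Run:
```python
from h import *
np.set_printoptions(precision=4,suppress=True)
s=inner(); save(s,"pics/s8.png",(240,160,400,280),4); o=robot.get_obs(); print(o["tool_pos"],st(o["tool_pos"]),o["wrist_force"])
```

```text
n 723 min [-0.0711 -0.0276] max [0.0527 0.0267] plane [-0.0017 -0.0004  0.0569]
-0.07 8 0.0142 0.0255
-0.06 20 0.0054 0.0267
-0.05 30 -0.0096 0.0265
-0.04 45 -0.0257 0.0264
-0.03 52 -0.0269 0.0262
-0.02 50 -0.0267 0.0261
-0.01 50 -0.0266 0.026
0.0 56 -0.0276 0.0259
0.01 51 -0.0273 0.0257
0.02 54 -0.0272 0.0256
0.03 59 -0.027 0.0267
0.04 59 -0.0269 0.0265
0.05 50 -0.0255 0.0264
y -0.03 0.0446
y -0.02 0.0518
y -0.01 0.0526
y 0.0 0.0526
y 0.01 0.0525
y 0.02 0.0525
y 0.03 0.0462
[0.5556 0.0015 0.0559] [-0.1283 -0.0011] [-1.1266 -0.2276  0.1149]
```

Call:
carry_out(
  steps=[
    [[0,-0.02,0],0,-1],
    [[0,-0.06,0],0,-1],
    [[0,-0.1,-0.02],0,-1],
    [[0,-0.15,-0.06],0,-1],
    [[0,-0.2,-0.1],0,-1],
    [[0,-0.25,-0.1],0,-1],
    [[0,-0.27,-0.1],0,-1],
    [[0,-0.27,-0.1],0,-1],
  ],
)

```text
time: 18.77
tool_pos: [0.4755, -0.2577, 0.1551]
ee_rot: [3.141, -0.001, 2.842]
wrist_force: [0.4, -0.2, 0.2]
width: 0.0942
finger_force: 0.0
```

Run:
```python
from h import *
np.set_printoptions(precision=4,suppress=True)
z=.058
def g(s,x,y): 
    p=proj(s,np.c_[np.array([wo(a,y) for a in x]),np.full(len(x),z)]).astype(np.float32)
    return cv2.remap(cv2.cvtColor(s["image"],cv2.COLOR_RGB2GRAY),p[:,0].reshape(-1,1),p[:,1].reshape(-1,1),cv2.INTER_LINEAR)[:,0]
t=robot.snapshot("top"); d=robot.snapshot("side")
xo=np.arange(-.09,-.03,.002); xi=np.arange(.03,.09,.002)
for y in(-.02,0,.02):
    print("outer",y,dict(zip((xo*1e3).round().astype(int).tolist(),g(t,xo,y).tolist())))
    print("inner",y,dict(zip((xi*1e3).round().astype(int).tolist(),g(d,xi,y).tolist())))
a=np.hstack([cv2.resize(d["image"][215:305,250:370],(480,360)),cv2.resize(t["image"][180:260,225:320],(320,360))]); cv2.imwrite("pics/fin.png",a[:,:,::-1])
```

```text
outer -0.02 {-90: 103, -88: 100, -86: 99, -84: 100, -82: 103, -80: 97, -78: 95, -76: 106, -74: 148, -72: 186, -70: 212, -68: 221, -66: 221, -64: 219, -62: 213, -60: 193, -58: 143, -56: 136, -54: 176, -52: 190, -50: 193, -48: 192, -46: 193, -44: 193, -42: 193, -40: 192, -38: 194, -36: 194, -34: 194, -32: 193}
inner -0.02 {30: 234, 32: 234, 34: 234, 36: 233, 38: 233, 40: 233, 42: 233, 44: 232, 46: 230, 48: 223, 50: 200, 52: 166, 54: 123, 56: 89, 58: 66, 60: 62, 62: 60, 64: 60, 66: 60, 68: 60, 70: 60, 72: 60, 74: 60, 76: 60, 78: 68, 80: 82, 82: 102, 84: 114, 86: 119, 88: 115}
outer 0 {-90: 103, -88: 103, -86: 102, -84: 101, -82: 100, -80: 98, -78: 100, -76: 126, -74: 164, -72: 197, -70: 215, -68: 220, -66: 220, -64: 219, -62: 220, -60: 221, -58: 219, -56: 201, -54: 160, -52: 104, -50: 115, -48: 156, -46: 188, -44: 196, -42: 196, -40: 196, -38: 197, -36: 197, -34: 198, -32: 199}
inner 0 {30: 235, 32: 235, 34: 235, 36: 235, 38: 235, 40: 235, 42: 235, 44: 235, 46: 232, 48: 224, 50: 206, 52: 167, 54: 125, 56: 86, 58: 69, 60: 62, 62: 61, 64: 61, 66: 61, 68: 60, 70: 61, 72: 60, 74: 59, 76: 61, 78: 66, 80: 83, 82: 101, 84: 117, 86: 122, 88: 122}
outer 0.02 {-90: 100, -88: 101, -86: 103, -84: 102, -82: 102, -80: 99, -78: 98, -76: 117, -74: 154, -72: 190, -70: 215, -68: 220, -66: 220, -64: 220, -62: 221, -60: 222, -58: 222, -56: 221, -54: 221, -52: 221, -50: 221, -48: 218, -46: 210, -44: 187, -42: 145, -40: 101, -38: 111, -36: 151, -34: 190, -32: 204}
inner 0.02 {30: 234, 32: 234, 34: 234, 36: 234, 38: 234, 40: 233, 42: 233, 44: 233, 46: 231, 48: 224, 50: 203, 52: 170, 54: 124, 56: 89, 58: 65, 60: 62, 62: 61, 64: 60, 66: 61, 68: 61, 70: 61, 72: 60, 74: 59, 76: 57, 78: 65, 80: 81, 82: 100, 84: 115, 86: 123, 88: 125}
```

View pics/fin.png

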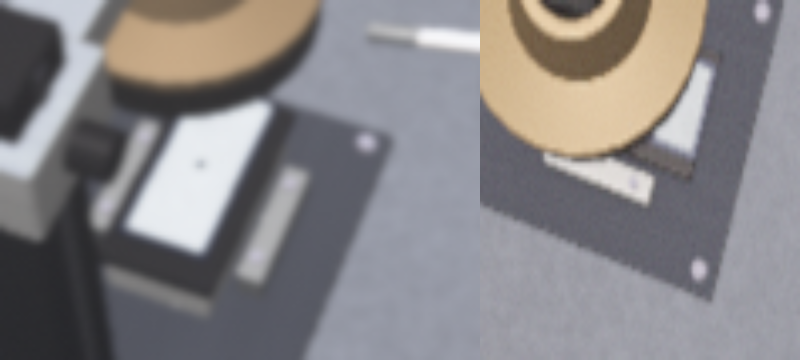

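The side crop shows the plate flat on the platform with its dot at (200,164). The top crop shows its outer rim about level with the platform's outer end, roughly 10 mm short of centred. One more push with the same finger, starting from behind, will fix that. I measure the dot to size it.

```bash
cat >> h.py <<'E'
def dot():
    s=robot.snapshot("side"); g=cv2.cvtColor(s["image"],cv2.COLOR_RGB2GRAY).astype(float)
    q=g[245:275,285:315]; bh=cv2.morphologyEx(q.astype(np.uint8),cv2.MORPH_BLACKHAT,np.ones((7,7),np.uint8)).astype(float); 
    v0,u0=np.unravel_index(bh[8:20,6:24].argmax(),(12,18)); v0+=253;u0+=291; v,u=np.mgrid[v0-3:v0+4,u0-3:u0+4]; w=np.clip(225-g[v,u],0,None)
    c=((w*u).sum()/w.sum(),(w*v).sum()/w.sum()); a=st(ray(s,c,.058))
    z=s["z_map"]; vv,uu=np.nonzero(z>0); P=(np.c_[uu,vv,np.ones(len(uu))]@np.linalg.inv(s["mtx"]).T*z[vv,uu][:,None]-s["t"])@s["R"]
    m=(P[:,2]>.049)&(P[:,2]<.062)&(np.hypot(*(P[:,:2]-C).T)<.1); r=cv2.minAreaRect(st(P[m]).astype(np.float32))
    print("dot px",c,"dot",a,"stage",r,"inner plane edge max",st(P[m]).max(0),"min",st(P[m]).min(0))
E
python3 -c "
from h import *
dot()"
```

```text
dot px (np.float64(299.7047619047619), np.float64(255.61904761904762)) dot [[-0.00948363 -0.00067186]] stage ((0.0020834505558013916, 0.00026549771428108215), (0.08044516295194626, 0.1508171260356903), 89.89308166503906) inner plane edge max [0.07744314 0.04050442] min [-0.07326136 -0.04007465]
```

Call:
carry_out(
  steps=[
    [[0,0.03,0.0],0,-1],
    [[0,0.08,0.03],0,-1],
    [[0,0.13,0.06],0,-1],
    [[0,0.18,0.09],0,-1],
    [[0,0.22,0.1005],0,-1],
    [[0,0.245,0.1005],0,-1],
    [[0,0.25,0.1005],0,-1],
    [[0,0.25,0.1005],0,-1],
  ],
)

```text
time: 19.92
tool_pos: [0.5496, -0.0172, 0.0555]
ee_rot: [-3.141, 0.0, 2.847]
wrist_force: [-0.4, -0.2, -0.1]
width: 0.0941
finger_force: 0.0
```

Call:
carry_out(
  steps=[
    [[0,0.008,0],0,-1],
    [[0,0.014,0],0,-1],
    [[0,0.018,0],0,-1],
    [[0,0.021,0],0,-1],
    [[0,0.024,0],0,-1],
    [[0,0.026,0],0,-1],
    [[0,0.026,0],0,-1],
  ],
)

```text
time: 20.8
tool_pos: [0.5573, 0.0073, 0.0554]
ee_rot: [3.141, 0.0, 2.845]
wrist_force: [0.1, -0.3, -0.1]
width: 0.0942
finger_force: 0.0
```

```bash
python3 -c "
from h import *
dot(); o=robot.get_obs(); print(o['tool_pos'],st(o['tool_pos']),o['wrist_force'])"
```

```text
dot px (np.float64(298.76344086021504), np.float64(257.48387096774195)) dot [[-0.00320865 -0.00067599]] stage ((0.0017532780766487122, 0.00012967735528945923), (0.15268366038799286, 0.08049336075782776), 0.016817905008792877) inner plane edge max [0.07810111 0.04038977] min [-0.07459849 -0.04010198]
[0.55728261 0.00723345 0.05536876] [-0.12229294 -0.00108502] [-0.16470731 -0.85094213 -0.55913206]
```

Call:
carry_out(
  steps=[
    [[0,-0.02,0],0,-1],
    [[0,-0.06,0],0,-1],
    [[0,-0.1,-0.02],0,-1],
    [[0,-0.15,-0.06],0,-1],
    [[0,-0.2,-0.1],0,-1],
    [[0,-0.25,-0.1],0,-1],
    [[0,-0.275,-0.1],0,-1],
    [[0,-0.275,-0.1],0,-1],
  ],
)

```text
time: 21.85
tool_pos: [0.4754, -0.2581, 0.1553]
ee_rot: [-3.141, -0.0, 2.84]
wrist_force: [0.3, 0.1, -0.4]
width: 0.0939
finger_force: 0.0
```

Run:
```python
from h import *
np.set_printoptions(precision=4,suppress=True)
dot(); t=robot.snapshot("top"); t0=dict(np.load("top0.npz"))
def g(s,x,y,z):
    p=proj(s,np.c_[np.array([wo(a,y) for a in x]),np.full(len(x),z)]).astype(np.float32)
    return cv2.remap(cv2.cvtColor(s["image"],cv2.COLOR_RGB2GRAY),p[:,0].reshape(-1,1),p[:,1].reshape(-1,1),cv2.INTER_LINEAR)[:,0].tolist()
x=np.arange(-.086,-.05,.002)
print((x*1e3).round().astype(int).tolist())
for y in(-.02,0,.02,.035): print(y,"now",g(t,x,y,.058)," before(platform)",g(t0,x,y,.055))
```

```text
dot px (np.float64(298.74045801526717), np.float64(257.4580152671756)) dot [[-0.0033 -0.0008]] stage ((0.0005328208208084106, 0.0003314875066280365), (0.08105485141277313, 0.15269017219543457), 89.85916900634766) inner plane edge max [0.0769 0.0409] min [-0.0757 -0.0402]
[-86, -84, -82, -80, -78, -76, -74, -72, -70, -68, -66, -64, -62, -60, -58, -56, -54, -52]
-0.02 now [100, 101, 102, 97, 86, 81, 97, 105, 122, 150, 187, 210, 216, 196, 144, 134, 174, 190]  before(platform) [99, 98, 99, 94, 87, 81, 92, 96, 96, 94, 95, 97, 95, 89, 90, 116, 164, 184]
0 now [103, 102, 100, 98, 93, 95, 103, 106, 123, 148, 182, 211, 220, 221, 218, 199, 160, 106]  before(platform) [97, 97, 97, 94, 86, 90, 101, 98, 100, 102, 98, 98, 97, 96, 99, 91, 80, 72]
0.02 now [101, 102, 101, 96, 91, 93, 99, 108, 123, 155, 187, 213, 220, 221, 221, 221, 221, 222]  before(platform) [97, 94, 97, 95, 91, 87, 95, 101, 100, 99, 98, 99, 100, 100, 99, 101, 99, 99]
0.035 now [105, 104, 103, 100, 93, 99, 107, 104, 106, 104, 102, 105, 106, 105, 102, 106, 105, 104]  before(platform) [100, 102, 103, 100, 90, 90, 98, 102, 102, 101, 101, 100, 102, 102, 100, 100, 100, 100]
```

```bash
python3 -c "
from bench import robot
print(robot.close_job())"
```

```text
the job is handed in; nothing more can be done
None
```

The calibration plate lies flat, white face up and released on the vibration stage, with about 5 mm of platform to spare at its nearest end. I handed the job in at about 22 s; it returned no verdict.

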